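Seat the circuit board in the test jig and hold its sprung slide at the mark

TASK

Take the circuit board with the orange tab out of the blue rack and slide it edgewise down into the black slot of the test jig until it is fully home, and let go of it. Then pull the jig's red spring-return handle out until its pointer is level with the green marker, and finish still holding it there: the spring takes it back if you let go. Leave the spare board and the other things on the bench where they are.

Things in the scene. Friction and masses are not known exactly. Their poses are not given: they have to be found in the camera images.
- module: circuit board to be tested: stiff green plate 8 mm thick (own x), 70 wide (own y), 70 high, with an ORANGE grip tab on top, 12 mm thick (x), 36 wide (y), 70 to 92 mm above the lower edge. Origin: middle of the lower edge; z up. About 70 g. Starts standing loosely in one of the blue rack's outer slots; both faces serve alike in the jig
- spare: the spare board, same shape and size but with a BLUE tab, standing in the other outer slot of the blue rack, 80 mm from the first; leave it alone
- rack: blue storage rack fixed to the bench, 130 x 100 x 30 mm high, with three parallel slots 40 mm apart (the middle one empty), each 12 mm by 75 mm and 22 mm deep. Origin: centre of its underside; the slots run along its y and follow each other along its x
- jig: test jig, fixed: grey base plate 20 mm high, x -175 to +85 mm, 150 wide (y); on it a black slotted block (x +15 to +75, 110 wide, top 50 mm above the bench) and before that an aluminium spring housing (x -53 to +17, 40 wide, top at 42 mm). Origin: underside, on the centre line; x points from handle to slot, so the handle pulls out along -x
- jig_slot (a point): centre of the floor of the slot in the jig's black block, 20 mm above the bench; the slot runs along the jig's y, is 74 mm long (y), 11 mm wide (x), 30 mm deep, open at the top with a 3 mm bevelled lip. Axes as the jig's. A board fully home has its lower edge here
- slide: spring-return slide. Red upright handle 16 mm thick (jig x), 32 wide (jig y), 28 to 84 mm above the bench. Origin: under the handle's middle, 20 mm above the bench; axes as jig. Thin red pointer bar across it at the origin's x, 55 mm to both sides. At rest at jig x = -85 mm; travels 68 mm along jig -x to a stop. Spring return force 3.6 N at rest, plus 1.2 N per 10 mm pulled
- mark: green marker: two green clips 10 mm long (jig x) on the white scales at both sides of the jig's base, one fixed body. Origin: midway between them, on the jig's centre line, 20 mm above the bench; axes as jig. Set 28 to 50 mm in front of the handle's rest place; the slide is at the mark when both origins have the same x in the jig's frame
- meter: orange multimeter lying flat, 170 x 85 x 45 mm; origin: centre of underside
- partsbox: clear open plastic box with green clips, 164 x 110 x 60 mm; origin: centre of underside
- switchbox: black box with a toggle switch on top, 90 x 60 x 67 mm; origin: centre of underside
- jar: small clear jar with red cap, 54 mm across, 70 mm high; origin: centre of underside
- screwdriver: yellow-handled screwdriver lying flat, 185 mm long, 18 mm high; origin: on its underside 90 mm from the handle's end
- pencil: yellow pencil lying flat, 154 mm long, 9 mm thick; origin: on its underside 70 mm from one end

How it is judged:
By the outcome, as a careful person would: the job done as asked, in the order asked, and still so for the second after the job is handed in, while the arm keeps its last pose, push and grip.
It also fails if it takes over 54 s, if anything falls off the work surface, if the arm or the gripper's body presses on something with over 40 N, if the wrist force passes 120 N, or if a joint passes its speed limit or range.

ROBOT

A 6-joint arm with a two-finger parallel gripper is mounted at the origin on the work surface. World frame = base frame: x ahead of the robot, y to its left, z up, the work surface at z = 0. Lengths are in m, angles in rad, forces in N, time in s.
With the tool pointing down it reaches from about 0.3 to 0.775 m from the base axis. Payload 14.6 kg.
Tool frame: the origin (TCP) lies midway between the tips of the shut fingers; the grasp point (between the pads) lies 19 mm behind it; z points along the fingers, y is the line along which they close (so a half turn about z gives the same grasp; the last joint's range is limited). The gripper opens to 94 mm and grips with 3 to 60 N. Pads are 16 mm wide; open, the fingers measure 119 mm over their backs; the gripper's body (75 mm by 177 mm) begins 78 mm behind the grasp point.
Start: joints at [-1.394, 0.3, 1.521, -0, 1.321, -0.067], TCP at [0.133, -0.534, 0.205] pointing down, gripper open.
Joint ranges: [-3.03, 3.03], [-0.79, 2.21], [0.23, 2.52], [-1.04, 4.18], [0, 3.07], [-2.55, 2.55]. Speed limits (rad/s): [2.22, 2.22, 2.57, 3.14, 3.14, 3.14].

INTERFACE

Orientations are given as a 3x3 rotation matrix whose columns are the frame's x, y, z axes.
In Python, from rig import monitor, imaging, ticket gives the robot as it stands.
- The arm moves only by the shell command python3 -m inch 'ROWS' [OPENING] [FORCE]. ROWS is JSON, a list of rows, each a list of 6 numbers: the shift along the tool's x, y, z in mm, then the turn, a rotation vector about the tool's x, y, z in degrees. A call has 1 to 5 rows; each row is the pose to reach, as a shift and turn from the pose commanded when the call began, along the tool's axes at that moment; what a row does not reach only later rows make up. A row lasts 1/12 s, in which the tool goes at most 41.7 mm and 7.16 degrees, less where a joint would pass 70% of its speed; a pose out of reach is approached as far as the arm can. A call with a gripper value outside its range is refused whole. OPENING is the opening in per cent of the stroke, from 0 (shut) to 100 (fully open), set as the call begins (- or left out, the last holds). The fingers move at their own pace and stop on an object; FORCE is the grip in N (left out, the last holds). Time passes only in rows, so rows that repeat a pose let the fingers close. It gives the time, the measured TCP pose, the force, the opening and the grip force at its end, in the units of the state.
- monitor.state(): the state, without advancing time (a new reading comes with each control period).
- imaging.capture(name): name is "scene" or "top" or "wrist"; returns a dict with "image" (384x512x3 uint8, red, green, blue), "vfov" (degrees; the focal length in pixels is half the picture's height over the tangent of half this angle, whatever the lens; pixels are square), "cx", "cy" (the principal point, pixels), "camera_from_world" (4x4, takes a point from world to camera coordinates). Camera axes: x right, y down, z forward; pixel columns grow to the right and rows downward; lengths in m; the calibration is good to about 2 mm. A picture is of the moment at which its call begins. There is no depth.
- ticket.job_done(): hands the job in; it is judged then, once.
Trained networks look in the newest picture that a camera, given by its name, has taken for a name from the list of things; names that differ only in an ending like _2 or _b are one class to them, and where a whole thing is asked for, a point or a joint stands for the part that bears it (a point fixed in the world has none). Each returns a list of dicts, best first, with "score" (0 to 1); they miss things now and then, are a little off and sometimes report something else, mostly with a low value. They report only what shows in the picture. A call takes as long as a camera call.
- imaging.spot_in(query, camera): "point" ([row, column] in pixels, amid what is visible of it).
- imaging.regions_of(query, camera): "pixels" (384x512 bool, what is visible of it) and "point" ([row, column] in pixels, amid what is visible of it).
The state is a dict: "clock": time; "qpos": joint angles; "joint_velocities": joint speeds; "effort": joint torques, N m; "tool_pos": TCP position; "eef_rot": TCP orientation; "force": force on the tool from outside, world axes, zero at the start; "torque": the same for the moment, N m; "width": finger opening in m; "gripper_force": force on a finger pad.
Only numpy, scipy, OpenCV 4.12 (cv2) and the standard library are available. Lean on these libraries where they do the work, as an engineer would, in place of code of your own. Each camera call takes 0.05 s, during which the arm holds its last target. There are 200 camera calls.

## Working session

There is one attempt and no reset: what is moved stays moved. The work goes in short steps, Python scripts to look and compute and a shell command to move; the robot and the scene stay as the last step left them, time stands still between calls to the robot, and variables do not carry over. Pictures are saved under pics/ and viewed, at most 10 in all, crops included, and the job is handed in when it is done.

```bash
ls; mkdir -p pics; python3 - <<'E'
from rig import monitor, imaging
import cv2, numpy as np
s=monitor.state(); print(s['clock'],s['tool_pos'],np.round(s['eef_rot'],3).tolist(),s['width'])
ims=[]
for c in ['scene','top']:
    d=imaging.capture(c); print(c,d['vfov'],d['cx'],d['cy'],np.round(d['camera_from_world'],4).tolist())
    im=d['image'][:,:,::-1].copy()
    cv2.imwrite(f'pics/{c}0.png',im)
    for q in ['module','spare','rack','jig','slide','mark','jig_slot']:
        r=imaging.spot_in(q,c); print(q,[(np.round(x['point'],1).tolist(),round(x['score'],2)) for x in r[:3]])
E
```

```text
pics
0.0 [ 0.13271032 -0.53347373  0.20488302] [[0.97, 0.241, -0.0], [0.241, -0.97, 0.001], [0.0, -0.001, -1.0]] 0.0935353154727377
scene 42.643999354243064 248.36831847096914 192.97553337404767 [[-0.5848, 0.8112, 0.0, 0.3352], [0.6532, 0.471, -0.5929, -0.303], [-0.4809, -0.3467, -0.8053, 1.8976], [0.0, 0.0, 0.0, 1.0]]
module [([199.1, 196.6], 0.64), ([292.5, 354.0], 0.56)]
spare [([180.4, 204.6], 0.82)]
rack [([203.6, 200.3], 0.68), ([237.2, 284.9], 0.33)]
jig [([236.4, 284.0], 0.87)]
slide [([222.3, 290.0], 0.78)]
mark [([246.7, 198.4], 0.67)]
jig_slot [([235.3, 283.2], 0.73), ([201.3, 353.1], 0.42)]
top 56.84832398003045 252.10146035444268 183.68251631322136 [[0.0227, -0.9994, 0.0247, -0.03], [-0.9822, -0.0269, -0.1859, 0.5687], [0.1865, -0.02, -0.9823, 0.8871], [0.0, 0.0, 0.0, 1.0]]
module [([194.2, 413.7], 0.66), ([151.5, 304.2], 0.65)]
spare [([181.2, 310.7], 0.49), ([190.8, 415.9], 0.49)]
rack [([168.5, 304.7], 0.7), ([282.2, 413.9], 0.62)]
jig [([183.6, 191.8], 0.7)]
slide [([192.8, 195.4], 0.69)]
mark []
jig_slot [([184.8, 194.1], 0.83)]
```

```bash
python3 - <<'E'
import cv2
a=cv2.imread('pics/top0.png')
cv2.imwrite('pics/top0b.png',cv2.resize(a[60:330,90:450],(800,600),interpolation=cv2.INTER_CUBIC))
E
```

```text
(no output)
```

View pics/top0b.png

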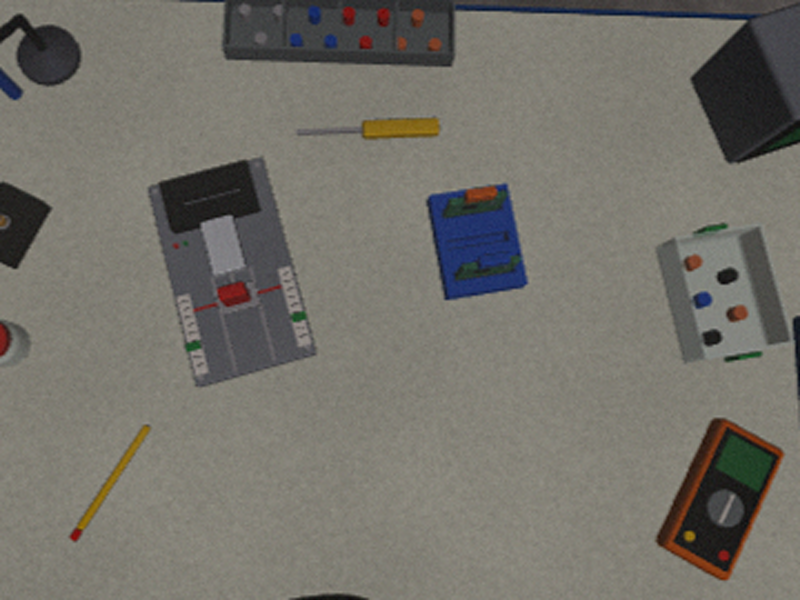

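View pics/scene0.png

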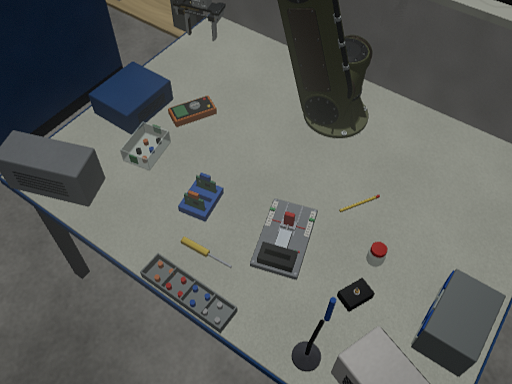

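The top crop shows the rack at about (478,240) with the orange tab in its far slot at (481,194). The jig is at about (230,270): slot in the black block at (212,197), red handle at (234,293), and green clips at (193,346) and (298,317). The scene view agrees with this.

```bash
cat > h.py <<'E'
import numpy as np, cv2
from rig import monitor, imaging
def cap(c,name=None):
    d=imaging.capture(c)
    if name: cv2.imwrite(f'pics/{name}.png',cv2.resize(d['image'][:,:,::-1],(800,600),interpolation=cv2.INTER_CUBIC))
    return d
def f(d): return 192/np.tan(np.radians(d['vfov'])/2)
def ray(d,u,v,z):
    T=d['camera_from_world'];R=T[:3,:3];o=-R.T@T[:3,3]
    r=R.T@np.array([(u-d['cx'])/f(d),(v-d['cy'])/f(d),1]); return o+r*(z-o[2])/r[2]
def proj(d,P):
    T=d['camera_from_world'];c=np.atleast_2d(P)@T[:3,:3].T+T[:3,3]
    return c[:,:2]/c[:,2:]*f(d)+[d['cx'],d['cy']]
def rows(p,yaw):  # shift (mm) and turn (deg) in present tool axes to TCP p with tool x at yaw, pointing down
    from scipy.spatial.transform import Rotation as Ro
    s=monitor.state();R=s['eef_rot'];c,n=np.cos(yaw),np.sin(yaw)
    G=np.array([[c,n,0],[n,-c,0],[0,0,-1.]])
    return np.round(R.T@(np.array(p)-s['tool_pos'])*1000,1),np.round(np.degrees(Ro.from_matrix(R.T@G).as_rotvec()),2)
E
python3 - <<'E'
from h import *
d=cap('top')
def P(u,v,z): return ray(d,90+u*.45,60+v*.45,z)
def show(n,l,z): print(n,[np.round(P(*p,z)[:2]*1000).tolist() for p in l])
R=np.array([P(*p,.03)[:2] for p in [(428,195),(507,184),(527,285),(446,298)]]); print('rack',R.mean(0),R.round(3).tolist())
ux=(R[0]+R[1]-R[2]-R[3]);print('rack yaw',np.degrees(np.arctan2(ux[1],ux[0])), np.linalg.norm(R[0]-R[1]),np.linalg.norm(R[0]-R[3]))
show('tab',[(481,194)],.095)
J=np.array([P(*p,.02)[:2] for p in [(150,187),(263,158),(315,352),(200,385)]]);ux=(J[0]+J[1]-J[2]-J[3])
print('jig',J.round(3).tolist(),np.degrees(np.arctan2(ux[1],ux[0])),np.linalg.norm(J[0]-J[1]),np.linalg.norm(J[0]-J[3]))
show('handle',[(233,290)],.084);show('clips',[(193,346),(298,317)],.024);show('slot',[(184,206),(241,189)],.05)
w=cap('wrist');T=w['camera_from_world'];s=monitor.state();Rm=s['eef_rot']
print('wristcam in tool',(Rm.T@(-T[:3,:3].T@T[:3,3]-s['tool_pos'])).round(4),(Rm.T@T[:3,:3].T).round(3).tolist(),w['vfov'])
ua=(R[0]+R[1]-R[2]-R[3])/2; th=np.arctan2(ua[1],ua[0]); m=R.mean(0)+.04*np.array([np.cos(th),np.sin(th)])
print('module est',m,rows([*(m-[.08,0]),.3],np.pi/2+th))
E
```

```text
rack [ 0.62180733 -0.15996555] [[0.678, -0.099], [0.695, -0.198], [0.567, -0.221], [0.548, -0.122]]
rack yaw 10.100061127911264 0.10095014533834157 0.13183299525340963
tab [[661.0, -154.0]]
jig [[0.681, 0.25], [0.723, 0.11], [0.479, 0.036], [0.436, 0.173]] 17.207179915296898 0.14594176970491898 0.25655040405093693
handle [[542.0, 130.0]]
clips [[482.0, 183.0], [521.0, 58.0]]
slot [[649.0, 200.0], [672.0, 132.0]]
wristcam in tool [ 0.079  -0.0013 -0.1799] [[0.0, -0.962, -0.272], [1.0, -0.0, 0.001], [-0.001, -0.272, 0.962]] 58.765733523274974
module est [ 0.66118745 -0.15295084] (array([ 527.1, -261.3,  -94.6]), array([  0.  ,   0.  , -86.13]))
```

```bash
for i in 1 2 3; do python3 -m inch '[[37,-14.8,0.3,0,0,0],[74,-29.6,0.6,0,0,0],[111,-44.4,0.9,0,0,0],[148,-59.2,1.2,0,0,0],[185,-74,1.5,0,0,0]]' 60 | tail -c 300; done
python3 -m inch '[[37,-14.8,0,0,0,0],[49,-19,0,0,0,0],[49,-19,0,0,0,-7],[49,-19,0,0,0,-14],[49,-19,0,0,0,-21]]' >/dev/null
python3 -m inch '[[0,0,0,0,0,-7],[0,0,0,0,0,-14],[0,0,0,0,0,-21],[0,0,0,0,0,-28],[0,0,0,0,0,-35]]' >/dev/null
python3 -m inch '[[0,0,0,0,0,-7],[0,0,0,0,0,-14],[0,0,0,0,0,-21],[0,0,0,0,0,-28],[0,0,0,0,0,-30.2]]'
python3 - <<'E'
from h import *
d=cap('wrist','w1'); np.savez('w1.npz',**d)
for q in ['module','spare','rack']:
    print(q,[(np.round(x['point'],1).tolist(),round(x['score'],2)) for x in imaging.spot_in(q,'wrist')[:3]])
E
```

```text
clock: 1.32
tool_pos: [0.2956, -0.4159, 0.2041]
eef_rot: [[0.971, 0.241, 0.0], [0.241, -0.971, -0.0], [0.0, 0.0, -1.0]]
force: [0.7, -1.2, -0.5]
width: 0.0643
gripper_force: 0.0
clock: 1.73
tool_pos: [0.4575, -0.2993, 0.2026]
eef_rot: [[0.97, 0.241, 0.0], [0.241, -0.97, -0.0], [0.0, 0.0, -1.0]]
force: [-0.2, -0.3, -0.4]
width: 0.0564
gripper_force: 0.0
clock: 2.15
tool_pos: [0.6192, -0.1828, 0.2009]
eef_rot: [[0.97, 0.241, 0.0], [0.241, -0.97, -0.0], [0.0, 0.0, -1.0]]
force: [0.1, -0.6, 0.3]
width: 0.0562
gripper_force: 0.0
clock: 3.4
tool_pos: [0.6607, -0.1541, 0.2008]
eef_rot: [[-0.184, 0.983, -0.0], [0.983, 0.184, 0.0], [0.0, -0.0, -1.0]]
force: [-0.4, 0.2, -0.6]
width: 0.0567
gripper_force: 0.0
module [([175.8, 261.0], 0.9)]
spare [([173.5, 177.0], 0.72)]
rack [([157.8, 226.0], 0.68)]
```

View pics/w1.png

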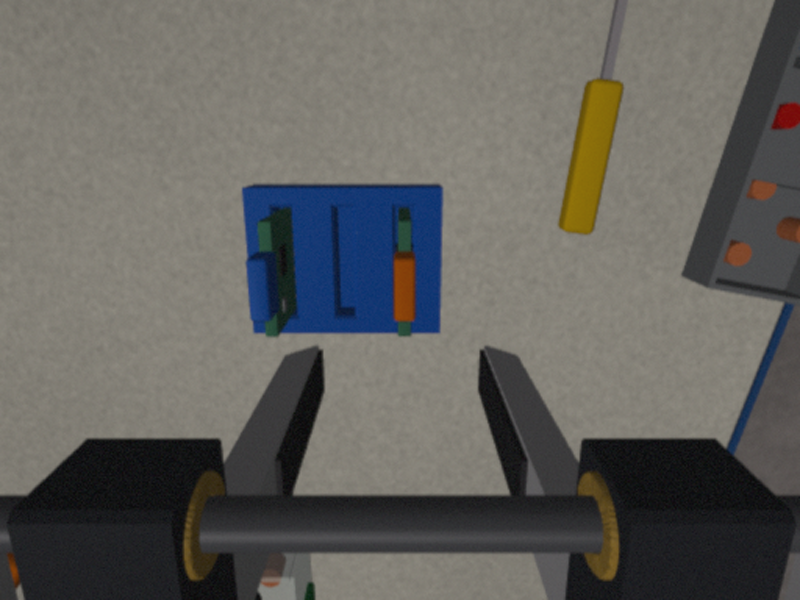

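The wrist view shows the rack square to the picture. The orange tab is at (404,287), midway between the open fingers, with the blue-tab spare on the left at (260,288).

```bash
python3 - <<'E'
from h import *
d=np.load('w1.npz');im=d['image'].astype(int);R,G,B=im[...,0],im[...,1],im[...,2]
m=((R>120)&(R>2*G*.9)&(B<70)).astype(np.uint8); m[:100]=0;m[230:]=0;m[:,:230]=0;m[:,300:]=0
r=cv2.minAreaRect(cv2.findNonZero(m)); b=cv2.boxPoints(r);print(m.sum(),b.round(1).tolist())
P=np.array([ray(d,u+.0,v+.0,.1) for u,v in b]);print(P.round(4).tolist(),P.mean(0))
for e in (P[1]-P[0],P[2]-P[1]): print(np.linalg.norm(e),np.degrees(np.arctan2(e[1],e[0])))
# rack right corners z=.03
Q=np.array([ray(d,u*.64,v*.64,.03) for u,v in [(246,187),(442,186),(440,333),(254,333)]]);print(Q.round(4).tolist())
s=monitor.state();print(s['tool_pos'])
for p in (P,): print('tool xy offset',s['eef_rot'].T@(p.mean(0)-s['tool_pos']))
E
```

```text
417 [[253.0, 167.0], [263.0, 167.0], [263.0, 204.0], [253.0, 204.0]]
[[0.6541, -0.1358, 0.1], [0.6624, -0.1342, 0.1], [0.6686, -0.1664, 0.1], [0.6601, -0.168, 0.1]] [ 0.66128267 -0.15111449  0.1       ]
0.008411396062052122 10.586937680881388
0.03279636559823681 -79.09586259661927
[[0.5524, -0.1206, 0.03], [0.677, -0.0967, 0.03], [0.6963, -0.1959, 0.03], [0.5686, -0.2197, 0.03]]
[ 0.66071242 -0.1540875   0.20088594]
tool xy offset [0.00282303 0.00108995 0.10088597]
```

```bash
python3 -m inch '[[2.8,1.2,35,0,0,0],[2.8,1.2,70,0,0,0],[2.8,1.2,105,0,0,0],[2.8,1.2,125,0,0,0],[2.8,1.2,131,0,0,0]]' 
python3 -m inch '[[0,0,0,0,0,0],[0,0,0,0,0,0],[0,0,0,0,0,0],[0,0,0,0,0,0],[0,0,0,0,0,0]]' 0 25 
python3 -m inch '[[0,0,0,0,0,0],[0,0,0,0,0,0],[0,0,0,0,0,0]]'
```

```text
clock: 4.02
tool_pos: [0.6597, -0.1506, 0.0657]
eef_rot: [[-0.175, 0.985, -0.006], [0.985, 0.175, 0.002], [0.003, -0.005, -1.0]]
force: [0.6, 0.0, -0.4]
width: 0.0562
gripper_force: 0.0
clock: 4.43
tool_pos: [0.6619, -0.1512, 0.0714]
eef_rot: [[-0.176, 0.984, 0.002], [0.984, 0.176, -0.001], [-0.001, 0.002, -1.0]]
force: [-0.4, 0.3, -0.0]
width: 0.0264
gripper_force: 0.0
clock: 4.68
tool_pos: [0.6616, -0.1511, 0.0704]
eef_rot: [[-0.177, 0.984, 0.001], [0.984, 0.177, -0.0], [-0.0, 0.0, -1.0]]
force: [-0.8, 0.1, 1.8]
width: 0.0117
gripper_force: 25.0
```

```bash
python3 -m inch '[[0,0,-20,0,0,0],[0,0,-50,0,0,0],[0,0,-85,0,0,0],[0,0,-120,0,0,0],[0,0,-140,0,0,0]]' | tail -2
python3 -m inch '[[25,6,0,0,0,0],[60,15,0,0,0,0],[95,23,0,0,0,0],[130,32,0,0,0,0],[165,40,0,0,0,-2]]' | tail -2
python3 -m inch '[[35,9,0,0,0,-3],[65,16,0,0,0,-5],[88,22,0,0,0,-5],[88,22,0,0,0,-5],[88,22,0,0,0,-5]]' 
python3 - <<'E'
from h import *
d=cap('wrist','w2'); np.savez('w2.npz',**d)
for q in ['module','slide','jig_slot','mark','jig']:
    print(q,[(np.round(x['point'],1).tolist(),round(x['score'],2)) for x in imaging.spot_in(q,'wrist')[:3]])
E
```

```text
width: 0.0121
gripper_force: 25.0
width: 0.0118
gripper_force: 25.0
clock: 5.93
tool_pos: [0.6744, 0.11, 0.2097]
eef_rot: [[-0.297, 0.955, -0.0], [0.955, 0.297, -0.0], [-0.0, -0.0, -1.0]]
force: [-0.6, 0.5, -1.4]
width: 0.0114
gripper_force: 25.0
module [([235.7, 256.4], 0.69)]
slide [([105.9, 137.9], 0.97)]
jig_slot [([99.5, 184.5], 0.77)]
mark [([45.6, 94.0], 0.59)]
jig [([101.7, 178.2], 0.96)]
```

View pics/w2.png

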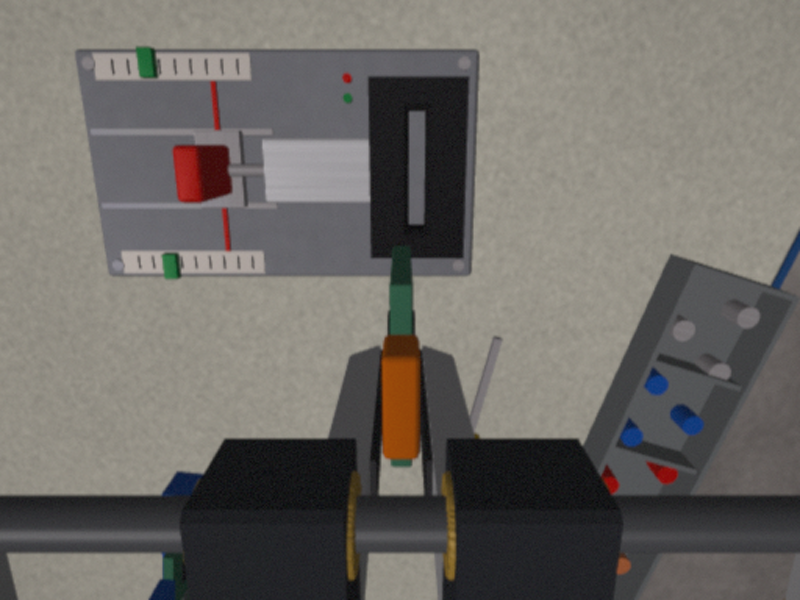

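The wrist view shows the slot at (416,168) in the black block (369–467, 78–258), the handle top at about (188,174), the pointer at (214,105) and (226,228), and the clips at (146,62) and (171,265). The held board hangs edge-on at (401,300).

```bash
cat > fit.py <<'E'
from h import *
from scipy.optimize import least_squares
d=np.load('w2.npz')
pts=[(78,52,-175,75,20),(477,50,85,75,20),(470,274,85,-75,20),(110,275,-175,-75,20),
(369,78,15,55,50),(467,77,75,55,50),(463,258,75,-55,50),(371,258,15,-55,50),
(416,110,45,37,20),(416.5,225,45,-37,20)]
A=np.array(pts,float);uv=A[:,:2]*.64
def W(p,L): 
    c,s=np.cos(p[2]),np.sin(p[2]);L=np.atleast_2d(L)/1000.
    return np.c_[p[0]+c*L[:,0]-s*L[:,1],p[1]+s*L[:,0]+c*L[:,1],L[:,2]]
r=least_squares(lambda p:(proj(d,W(p,A[:,2:]))-uv).ravel(),[.59,.145,.3],loss='soft_l1')
p=r.x;print('jig',p.round(4),np.degrees(p[2]));print(r.fun.reshape(-1,2).round(1).tolist())
def J(u,v,z):
    q=ray(d,u*.64,v*.64,z/1000)[:2]-p[:2];c,s=np.cos(p[2]),np.sin(p[2]);return np.round([(c*q[0]+s*q[1])*1000,(c*q[1]-s*q[0])*1000],1).tolist()
if __name__=='__main__':
    print('clips',J(146.5,62,24),J(171,265,24));print('pointer',J(214.5,105,22),J(226.5,228,22));print('handle',J(187,174,84))
    print('slotfloor',J(416,110,20),J(416.5,225,20),'block',J(369,168,50),J(465,168,50))
    S=W(p,[45,0,20])[0];s=monitor.state();print('slot',S)
    # held board: tab top in picture at height TCP+.030
    zt=s['tool_pos'][2]+.03; zl=s['tool_pos'][2]-.062
    for u,v,z in [(401.5,337,zt),(401.5,459,zt),(401,248,zl)]: 
        q=ray(d,u*.64,v*.64,z); print('board',np.round((s['eef_rot'].T@(q-s['tool_pos']))*1000,1))
    print(rows([S[0],S[1],.2097],p[2]+np.pi/2))
E
python3 fit.py
```

```text
jig [0.6228 0.1596 0.307 ] 17.592641416976207
[[-4.0, -0.7], [1.4, -1.0], [1.2, 1.8], [-1.1, 2.4], [-1.1, -0.4], [0.9, -0.2], [0.2, 0.2], [0.1, 0.5], [0.2, 1.1], [-0.3, -0.6]]
clips [-126.4, 67.7] [-127.2, -64.3]
pointer [-86.5, 41.8] [-86.4, -38.7]
handle [-85.2, 1.4]
slotfloor [44.8, 38.1] [45.3, -37.7] block [14.9, 2.5] [74.5, 2.2]
slot [0.6656755  0.17316394 0.02      ]
board [ 26.8   0.3 -30. ]
board [-14.8   0.4 -30. ]
board [35.9  0.2 62. ]
(array([65. , 10.5,  0.3]), array([ 0. ,  0. , -0.5]))
```

```bash
python3 - <<'E'
from h import *
d=np.load('w2.npz');im=d['image']
print([ (v,im[v,250:265].mean(0).astype(int).tolist()) for v in list(range(154,164))+list(range(178,186))+list(range(212,226))+list(range(290,302))])
E
python3 - <<'E'
from h import *
d=np.load('w2.npz');s=monitor.state()
for off in (0,2,4):
  L=np.array([[35,0,62],[35,0,-8],[18,0,-8],[18,0,-30],[-18,0,-30],[-35,0,-8]])+[off,0,0]
  print(off,proj(d,L/1000@s['eef_rot'].T+s['tool_pos']).round(1).tolist())
E
```

```text
[(154, [26, 24, 26]), (155, [27, 24, 26]), (156, [25, 26, 26]), (157, [26, 33, 31]), (158, [26, 39, 33]), (159, [25, 40, 33]), (160, [27, 41, 34]), (161, [25, 41, 33]), (162, [26, 41, 34]), (163, [26, 41, 34]), (178, [37, 53, 44]), (179, [36, 51, 43]), (180, [36, 51, 42]), (181, [36, 54, 44]), (182, [43, 68, 54]), (183, [50, 82, 65]), (184, [52, 87, 68]), (185, [53, 87, 68]), (212, [45, 80, 62]), (213, [51, 74, 55]), (214, [64, 56, 37]), (215, [72, 39, 14]), (216, [72, 37, 10]), (217, [72, 36, 10]), (218, [73, 37, 10]), (219, [73, 36, 11]), (220, [73, 37, 11]), (221, [73, 37, 11]), (222, [73, 36, 11]), (223, [73, 37, 11]), (224, [73, 37, 11]), (225, [73, 36, 10]), (290, [149, 70, 10]), (291, [149, 71, 10]), (292, [144, 71, 10]), (293, [119, 73, 32]), (294, [82, 82, 58]), (295, [59, 88, 69]), (296, [58, 89, 72]), (297, [63, 92, 75]), (298, [96, 109, 96]), (299, [133, 134, 123]), (300, [149, 146, 136]), (301, [151, 147, 137])]
0 [[256.3, 160.0], [256.4, 186.1], [256.3, 216.6], [256.3, 233.1], [256.1, 299.4], [256.0, 302.7]]
2 [[256.3, 157.2], [256.4, 182.4], [256.3, 213.1], [256.3, 229.2], [256.1, 295.9], [256.0, 299.6]]
4 [[256.4, 154.5], [256.4, 178.7], [256.3, 209.6], [256.3, 225.2], [256.1, 292.4], [256.0, 296.6]]
```

```bash
python3 -m inch '[[25,4,0,0,0,-0.5],[50,8,0,0,0,-0.5],[62.7,10.2,0,0,0,-0.5],[62.7,10.2,30,0,0,-0.5],[62.7,10.2,60,0,0,-0.5]]' | tail -2
python3 -m inch '[[0,0,15,0,0,0],[0,0,20,0,0,0],[0,0,20,0,0,0],[0,0,20,0,0,0]]' 
python3 - <<'E'
from h import *
d=cap('wrist','w3'); np.savez('w3.npz',**d); s=monitor.state();print(s['tool_pos'])
im=d['image'][120:300,150:350,::-1]; cv2.imwrite('pics/w3c.png',cv2.resize(im,(666,600),interpolation=cv2.INTER_CUBIC))
E
```

```text
width: 0.0115
gripper_force: 25.0
clock: 6.98
tool_pos: [0.6664, 0.1717, 0.1312]
eef_rot: [[-0.303, 0.953, 0.001], [0.953, 0.303, 0.0], [-0.0, 0.001, -1.0]]
force: [0.2, 0.8, 0.1]
width: 0.0116
gripper_force: 25.0
[0.66659139 0.17179736 0.13173613]
```

View pics/w3c.png

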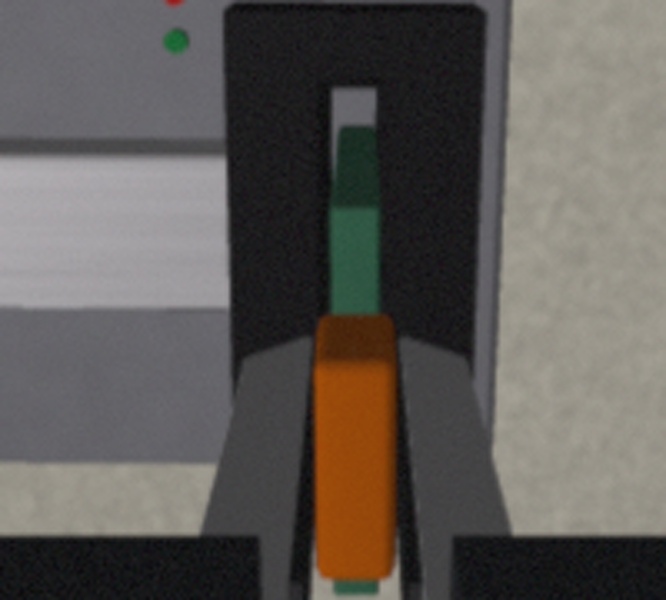

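The board's lower end shows at crop (358,127), just above the slot. The slot floor end is at (354,87), so the board sits slightly to the right.

```bash
python3 - <<'E'
from h import *
d=np.load('w3.npz');s=monitor.state()
def t(n,u,v,z): print(n,np.round(s['eef_rot'].T@(ray(d,150+u/3.33,120+v/3.33,z)-s['tool_pos'])*1000,1))
z0=s['tool_pos'][2]
t('slotL',331,87,.02);t('slotR',377,87,.02)
t('blockL',224,10,.05);t('blockR',486,10,.05);t('blockL2',232,330,.05);t('blockR2',475,330,.05)
t('edgeL',339,127,z0-.0624);t('edgeR',377.5,127,z0-.0624)
t('plateTopL',330,206,z0+.0076);t('plateTopR',380,206,z0+.0076);t('tabL',314,365,z0+.0296);t('tabR',396,365,z0+.0296)
E
```

```text
slotL [ 35.2  -6.4 111.7]
slotR [ 35.2   5.4 111.7]
blockL [ 57.4 -30.   81.6]
blockR [57.4 29.5 81.8]
blockL2 [-20.  -30.4  81.7]
blockR2 [-20.1  29.2  81.8]
edgeL [34.2 -3.7 62.4]
edgeR [34.2  4.6 62.4]
plateTopL [35.1 -4.2 -7.6]
plateTopR [35.1  3.6 -7.6]
tabL [ 17.6  -6.2 -29.6]
tabR [ 17.6   5.5 -29.6]
```

```bash
python3 -m inch '[[2.2,-0.7,0,0,0,0],[2.2,-0.7,8,0,0,0],[2.2,-0.7,16,0,0,0],[2.2,-0.7,21,0,0,0],[2.2,-0.7,21,0,0,0]]' 
python3 -m inch '[[0,0,2,0,0,0],[0,0,4,0,0,0],[0,0,6,0,0,0],[0,0,6,0,0,0]]'
```

```text
clock: 7.45
tool_pos: [0.6639, 0.1737, 0.1071]
eef_rot: [[-0.304, 0.953, -0.002], [0.953, 0.304, -0.0], [0.0, -0.002, -1.0]]
force: [-0.8, 1.2, -1.3]
width: 0.0119
gripper_force: 25.0
clock: 7.78
tool_pos: [0.6644, 0.1738, 0.1025]
eef_rot: [[-0.304, 0.953, -0.0], [0.953, 0.304, -0.0], [0.0, -0.001, -1.0]]
force: [0.2, 0.3, -0.9]
width: 0.0117
gripper_force: 25.0
```

```bash
python3 -m inch '[[0,0,3,0,0,0],[0,0,6,0,0,0],[0,0,9,0,0,0],[0,0,12,0,0,0],[0,0,12,0,0,0]]'
python3 -m inch '[[0,0,3,0,0,0],[0,0,5,0,0,0],[0,0,7,0,0,0],[0,0,7,0,0,0],[0,0,7,0,0,0]]'
```

```text
clock: 8.2
tool_pos: [0.6642, 0.1738, 0.09]
eef_rot: [[-0.303, 0.953, -0.001], [0.953, 0.303, -0.0], [0.0, -0.001, -1.0]]
force: [-0.2, -0.2, -1.1]
width: 0.0116
gripper_force: 25.0
clock: 8.62
tool_pos: [0.6645, 0.1739, 0.0839]
eef_rot: [[-0.304, 0.953, -0.0], [0.953, 0.304, -0.0], [0.0, -0.0, -1.0]]
force: [-0.3, -0.2, -1.3]
width: 0.0118
gripper_force: 25.0
```

```bash
python3 -m inch '[[0,0,1,0,0,0],[0,0,1.5,0,0,0],[0,0,1.5,0,0,0],[0,0,1.5,0,0,0]]'
python3 -m inch '[[0,0,1,0,0,0],[0,0,1,0,0,0],[0,0,1,0,0,0]]'
```

```text
clock: 8.95
tool_pos: [0.6645, 0.1739, 0.0825]
eef_rot: [[-0.303, 0.953, 0.0], [0.953, 0.303, 0.0], [0.0, 0.0, -1.0]]
force: [0.2, -0.5, 0.0]
width: 0.012
gripper_force: 25.0
clock: 9.2
tool_pos: [0.6648, 0.1739, 0.0823]
eef_rot: [[-0.304, 0.953, 0.001], [0.953, 0.304, 0.0], [-0.0, 0.001, -1.0]]
force: [-0.6, 0.6, 4.1]
width: 0.0118
gripper_force: 25.0
```

```bash
python3 -m inch '[[0,0,0.5,0,0,0],[0,0,0.5,0,0,0],[0,0,0,0,0,0]]' 
python3 -m inch '[[0,0,0,0,0,0],[0,0,0,0,0,0],[0,0,0,0,0,0],[0,0,0,0,0,0],[0,0,-3,0,0,0]]' 45
python3 -m inch '[[0,0,-20,0,0,0],[0,0,-50,0,0,0],[0,0,-85,0,0,0],[0,0,-115,0,0,0],[0,0,-115,0,0,0]]' | tail -2
python3 -m inch '[[-14,-36,0,0,0,0],[-28,-72,0,0,0,0],[-42,-108,0,0,0,0],[-50,-130,0,0,0,0],[-50,-130,0,0,0,0]]'
python3 -m inch '[[0,0,0,0,0,0],[0,0,0,0,0,0]]' |tail -3
python3 - <<'E'
from h import *
d=cap('wrist','w4'); s=monitor.state(); np.savez('w4.npz',**d,tp=s['tool_pos'],er=s['eef_rot'])
for q in ['module','slide','mark']:
    print(q,[(np.round(x['point'],1).tolist(),round(x['score'],2)) for x in imaging.spot_in(q,'wrist')[:3]])
E
```

```text
clock: 9.45
tool_pos: [0.6648, 0.1739, 0.0823]
eef_rot: [[-0.304, 0.953, 0.001], [0.953, 0.304, 0.0], [-0.0, 0.001, -1.0]]
force: [-0.4, -0.5, 2.3]
width: 0.0117
gripper_force: 25.0
clock: 9.87
tool_pos: [0.6642, 0.1738, 0.0838]
eef_rot: [[-0.304, 0.953, -0.001], [0.953, 0.304, -0.0], [0.0, -0.001, -1.0]]
force: [0.6, 0.1, -0.3]
width: 0.0406
gripper_force: 0.0
width: 0.0425
gripper_force: 0.0
clock: 10.7
tool_pos: [0.5535, 0.0847, 0.2002]
eef_rot: [[-0.302, 0.953, 0.0], [0.953, 0.302, -0.0], [-0.0, 0.0, -1.0]]
force: [-0.3, 0.4, -0.1]
width: 0.0422
gripper_force: 0.0
force: [-0.1, -0.1, 0.2]
width: 0.0425
gripper_force: 0.0
module [([125.0, 406.6], 0.72)]
slide [([119.1, 256.8], 0.6)]
mark [([58.7, 215.6], 0.67)]
```

View pics/w4.png

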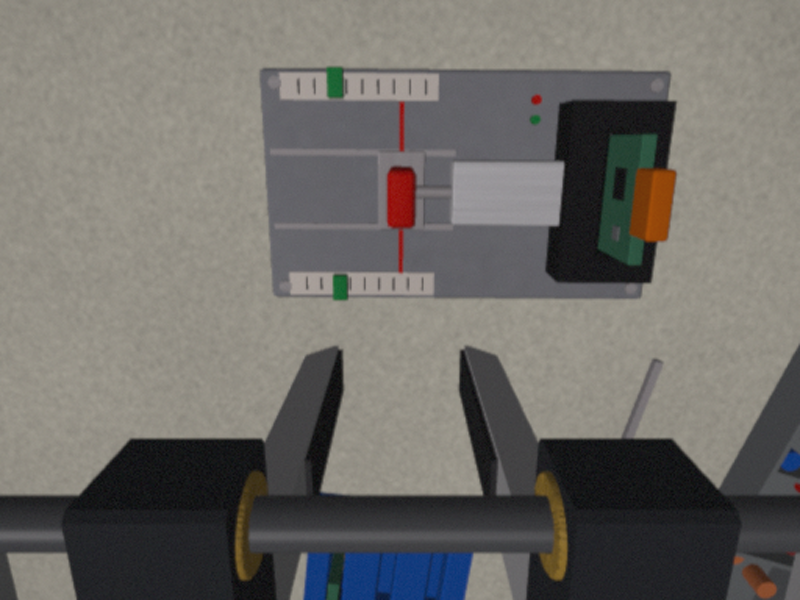

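The board stands in the jig slot at (625,200). The handle top is at (401,198), with the pointer at u≈402 and 401, and the clips at (335,82) and (340,287).

```bash
python3 - <<'E'
from h import *
d=np.load('w4.npz');im=d['image'].astype(int);R,G,B=[im[...,i] for i in range(3)]
def t(n,u,v,z): print(n,z,np.round(d['er'].T@(ray(d,u,v,z)-d['tp'])*1000,1))
g=((G>R*1.6)&(G>B*1.3)&(G>60)).astype(np.uint8);r=((R>90)&(G<60)&(B<60)).astype(np.uint8)
for n,m in (('g',g),('r',r)):
    k,l,st,c=cv2.connectedComponentsWithStats(m)
    for i in range(1,k):
        if st[i,4]>15 and st[i,1]<200 and st[i,0]<300: 
            print(n,st[i].tolist(),c[i].round(1)); u0,w=st[i,0]-.5,st[i,2]; 
            for z in (.02,.026): t('',*c[i],z)
            if n=='r': t('top',*c[i],.084)
E
```

```text
g [209, 43, 10, 19, 173] [213.9  51.9]
 0.02 [117.5 -41.9 179.4]
 0.026 [116.9 -41.2 173.4]
g [213, 176, 9, 16, 137] [217.1 183.5]
 0.02 [-16.7 -42.9 179.4]
 0.026 [-15.1 -42.2 173.4]
r [256, 66, 3, 31, 69] [256.7  80. ]
 0.02 [ 91.1   0.2 179.4]
 0.026 [ 90.9   0.2 173.4]
top 0.084 [8.930e+01 1.000e-01 1.154e+02]
r [248, 109, 18, 65, 714] [256.2 130.7]
 0.02 [ 40.5  -0.3 179.4]
 0.026 [ 41.2  -0.3 173.4]
top 0.084 [ 47.6  -0.4 115.4]
```

```bash
python3 -m inch '[[25,0,0,0,0,0],[49,0,0,0,0,0],[49,0,30,0,0,0],[49,0,60,0,0,0],[49,0,90,0,0,0]]' | tail -4
python3 -m inch '[[0,0,20,0,0,0],[0,0,40,0,0,0],[0,0,53,0,0,0],[0,0,58,0,0,0],[0,0,58,0,0,0]]'
python3 -m inch '[[0,0,0,0,0,0],[0,0,0,0,0,0],[0,0,0,0,0,0],[0,0,0,0,0,0],[0,0,0,0,0,0]]' 0 45
python3 -m inch '[[0,0,0,0,0,0],[0,0,0,0,0,0]]'
```

```text
eef_rot: [[-0.305, 0.952, 0.001], [0.952, 0.305, 0.0], [-0.0, 0.001, -1.0]]
force: [0.4, 0.1, -0.3]
width: 0.0422
gripper_force: 0.0
clock: 11.9
tool_pos: [0.5406, 0.1336, 0.0502]
eef_rot: [[-0.304, 0.953, -0.002], [0.953, 0.304, -0.0], [0.0, -0.002, -1.0]]
force: [-0.2, 0.5, 0.6]
width: 0.042
gripper_force: 0.0
clock: 12.32
tool_pos: [0.5415, 0.1336, 0.0521]
eef_rot: [[-0.303, 0.953, 0.002], [0.953, 0.303, 0.0], [-0.0, 0.002, -1.0]]
force: [3.1, 2.0, 1.4]
width: 0.0157
gripper_force: 45.0
clock: 12.48
tool_pos: [0.5416, 0.1336, 0.0521]
eef_rot: [[-0.303, 0.953, 0.002], [0.953, 0.303, 0.0], [-0.0, 0.002, -1.0]]
force: [3.4, 0.8, 4.3]
width: 0.0156
gripper_force: 45.0
```

Gripped. Now I'll pull about 40 mm along the tool's -y and look.

```bash
python3 -m inch '[[0,-8,0,0,0,0],[0,-16,0,0,0,0],[0,-25,0,0,0,0],[0,-34,0,0,0,0],[0,-41,0,0,0,0]]'
python3 -m inch '[[0,0,0,0,0,0],[0,0,0,0,0,0],[0,0,0,0,0,0]]'
python3 - <<'E'
from h import *
for c in ('wrist','top'):
    d=cap(c,'f_'+c); s=monitor.state(); np.savez(f'f_{c}.npz',**d,tp=s['tool_pos'],er=s['eef_rot'])
E
```

```text
clock: 12.9
tool_pos: [0.5025, 0.1214, 0.0521]
eef_rot: [[-0.303, 0.953, 0.003], [0.953, 0.303, 0.001], [0.0, 0.003, -1.0]]
force: [8.1, 5.9, -0.5]
width: 0.0156
gripper_force: 45.0
clock: 13.15
tool_pos: [0.5028, 0.1215, 0.0521]
eef_rot: [[-0.303, 0.953, 0.003], [0.953, 0.303, 0.001], [0.0, 0.003, -1.0]]
force: [7.4, 5.1, 1.5]
width: 0.0155
gripper_force: 45.0
```

View pics/f_wrist.png

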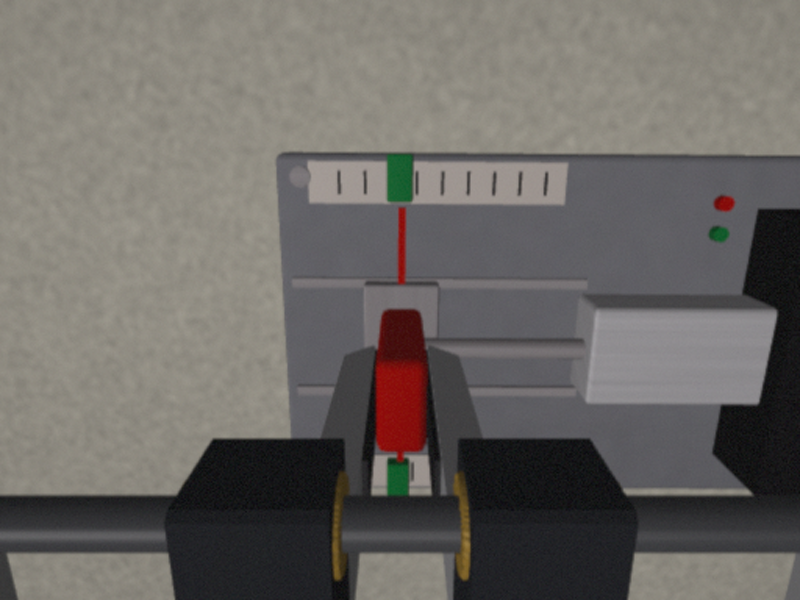

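The pointer is at u≈402 beside the far clip (387–413) and ≈400 beside the near clip (388–409), so it is nearly level. I'll check at sub-pixel.

```bash
python3 - <<'E'
from h import *
d=np.load('f_wrist.npz');im=d['image'].astype(float)
R,G,B=[im[...,i] for i in range(3)]
g=np.clip(G-np.maximum(R,B),0,None)*(G>1.25*R);r=np.clip(R-1.0*G-15,0,None)
def t(n,W,v0,v1,z):
    w=W[v0:v1,235:275];s=w.sum();u=235+(w.sum(0)*np.arange(40)).sum()/s;v=v0+(w.sum(1)*np.arange(v1-v0)).sum()/s
    P=d['er'].T@(ray(d,u,v,z)-d['tp'])*1000;print(n,round(u,2),round(v,1),P.round(2))
t('farclip',g,102,127,.023);t('pointer',r,136,176,.023);t('pointer far end',r,134,150,.023);t('pointer near root',r,162,176,.023)
t('nearclip',g,296,314,.023);t('pointer near',r,290,294,.023)
E
```

```text
farclip 255.32 114.0 [67.45 -0.93 29.14]
pointer 256.71 155.6 [42.19 -0.08 29.14]
pointer far end 256.85 141.5 [50.93  0.   29.14]
pointer near root 256.62 168.5 [33.98 -0.13 29.13]
nearclip 254.13 304.9 [-64.56  -1.85  29.11]
pointer near 255.76 291.5 [-53.79  -0.7   29.11]
```

```bash
python3 -m inch '[[0,-1,0,0,0,0],[0,-1,0,0,0,0],[0,-1,0,0,0,0],[0,-1,0,0,0,0],[0,-1,0,0,0,0]]'
python3 - <<'E'
from h import *
d=cap('wrist');s=monitor.state();im=d['image'].astype(float)
R,G,B=[im[...,i] for i in range(3)]
g=np.clip(G-np.maximum(R,B),0,None)*(G>1.25*R);r=np.clip(R-1.0*G-15,0,None)
def t(n,W,v0,v1,z):
    w=W[v0:v1,235:275];S=w.sum();u=235+(w.sum(0)*np.arange(40)).sum()/S;v=v0+(w.sum(1)*np.arange(v1-v0)).sum()/S
    P=s['eef_rot'].T@(ray(d,u,v,z)-s['tool_pos'])*1000;print(n,round(u,2),P.round(2))
t('farclip',g,102,127,.023);t('pointer far end',r,134,150,.023)
t('nearclip',g,296,314,.023);t('pointer near',r,290,294,.023)
d=cap('scene'); cv2.imwrite('pics/fs.png',cv2.resize(d['image'][160:300,160:340,::-1],(771,600),interpolation=cv2.INTER_CUBIC))
E
```

```text
clock: 13.67
tool_pos: [0.502, 0.1213, 0.0521]
eef_rot: [[-0.303, 0.953, 0.003], [0.953, 0.303, 0.001], [0.0, 0.003, -1.0]]
force: [6.9, 5.2, 1.5]
width: 0.0156
gripper_force: 45.0
farclip 256.64 [67.47 -0.08 29.14]
pointer far end 256.85 [50.92  0.06 29.13]
nearclip 255.33 [-64.58  -0.95  29.11]
pointer near 255.75 [-53.79  -0.65  29.11]
```

View pics/fs.png

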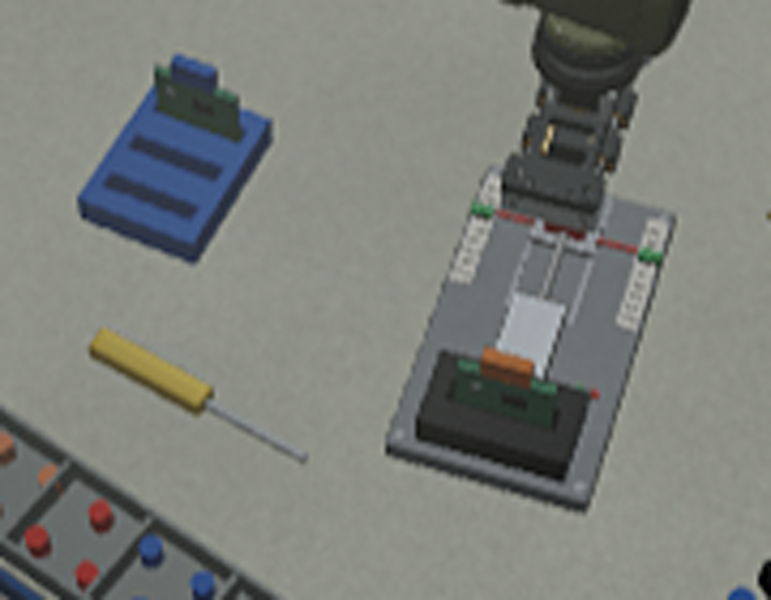

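The scene view shows the board seated in the jig at (505,390), the pointer level with both clips at (482,210) and (650,256), and the spare still in its rack. About 0.2 mm of offset remains at the pointer.

```bash
python3 -c "
from rig import ticket; print(ticket.job_done())"
```

```text
the job is handed in; nothing more can be done
None
```

The orange-tab board is fully home in the jig slot and released, the handle is held with its pointer within about 0.2 mm of the green marker, the spare was left in its rack slot, and the job is handed in at about 14 s of the 54 s allowed.

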